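Shut the reloaded label dispenser and feed a label

TASK

The label dispenser has just been reloaded and its cover stands open: lower the cover gently until it is fully shut, without letting it drop. Then swing the advance lever on its front all the way across to its other stop and let it go, so that it springs back to rest. Leave the other things on the bench where they are.

Things in the scene. Friction and masses are not known exactly. Their poses are not given: they have to be found in the camera images.
- dispenser: grey label dispenser fixed to the bench, 270 (x) x 210 (y) x 147 mm high without cover. Origin on the bench under its middle; -x is its front (towards the robot), z up. Base plate 15 mm thick, x = -140 to 130 mm; housing with the paper roll x = -30 to 115, y = -95 to 95 mm, top at 147 mm
- cover (a joint): angle in rad of the black cover, a plate 142 x 190 x 8 mm hinged at its rear edge on the housing's top. 0 = shut, lying level; it starts open near 1 (front edge up); 1.3 = open stop. Stiff hinge: it stays while steeply open but falls shut by itself below about 0.8
- cover_hinge (a point): middle of the cover's hinge axis, which runs along the dispenser's y; at x = 110, y = 0, z = 147 mm in the dispenser's frame. Axes turn with the cover (when shut they are the dispenser's)
- cover_grip (a point): middle of the aluminium tab on the middle of the cover's front edge: 12 mm thick (dispenser's y), 24 wide, about 60 long, ending 16 mm beyond this point, leaning 45 degrees forward when shut. The point is 158 mm in front of and 38 mm above the hinge axis when shut, and turns with the cover. Held across its 12 mm, the tab can turn between the finger pads
- lever (a joint): sprung advance lever, a flat steel arm under the canopy that turns about an upright axis. Angle in rad: 0 = rest, 1.2 = stop; it grows counter-clockwise seen from above. It needs 2 N at the knob to start and 5 N at the stop, and springs back when let go
- lever_knob (a point): middle height (68 mm above the bench) of the lever's black upright knob, 18 mm diameter, standing 30 mm above the steel arm, top at 83 mm. In the dispenser's frame it rests at x = -104, y = 42 mm (robot's left) and at the stop is at x = -104, y = -42 mm, on an arc of 75 mm radius about lever_pivot that bulges to x = -117 mm
- lever_pivot (a point): point on the lever's upright axis at the knob's middle height, at x = -42, y = 0, z = 68 mm in the dispenser's frame
- canopy_edge (a point): middle of the lower front edge of the fixed grey canopy, a shelf 190 mm wide and 14 mm thick that overhangs the lever from the housing, at x = -92, z = 133 mm in the dispenser's frame; the space below is open to the front and both sides. It keeps an upright hand off the lever: lean the hand back, fingers pointing down and to the rear
- driver0: loose black screwdriver handle lying on the bench, 116 mm long, 31 mm thick, with a short steel nose; a bystander. Origin under its middle
- driver1: loose black screwdriver handle lying on the bench, 116 mm long, 31 mm thick, with a short steel nose; a bystander. Origin under its middle
- driver2: loose black screwdriver handle lying on the bench, 116 mm long, 31 mm thick, with a short steel nose; a bystander. Origin under its middle
- clamp0: loose black ribbed folding bar lying on the bench, 100 x 22 x 21 mm; a bystander. Origin under its middle
- clamp1: loose black ribbed folding bar lying on the bench, 100 x 22 x 21 mm; a bystander. Origin under its middle
- carton: loose small white carton, 70 x 90 x 55 mm, beside the dispenser; a bystander. Origin under its middle
- spare_roll: loose spare label roll lying flat beside the dispenser, 90 mm diameter, 40 mm high; a bystander. Origin under its middle

How it is judged:
On the way, in this order (a step that is already met when the one before it is completed fails the run):
1. the cover is fully shut (value of joint cover below 0.03 rad), for 0.2 s.
2. the lever is at its stop, the cover still shut (value of joint lever above 1.14 rad and value of joint cover below 0.03 rad), for 0.1 s.
3. the lever has sprung back to rest (value of joint lever below 0.06 rad), for 0.2 s.
At the end, for the whole second after the job is handed in: the cover is shut (under 0.03 rad, 5 mm at its front edge) and the lever is back at rest (under 0.06 rad, not moving); the other things are within 30 mm of where they stood (value of joint cover below 0.03 rad and value of joint lever below 0.06 rad and velocity of joint lever below 0.1 rad/s); the robot touches nothing.
It fails at once if the cover drops or slams: it closes faster than 1.2 rad/s (0.17 m/s at its front edge) in the last 0.3 rad (value of joint cover below 0.3 rad and velocity of joint cover below -1.2 rad/s).
It fails at once if the lever is swung beyond half way while the cover is not shut (value of joint cover above 0.06 rad and value of joint lever above 0.6 rad).
It fails at once if one of the other things is moved by more than 30 mm (distance of any of driver0, driver1, driver2, clamp0, clamp1, carton, spare_roll from where it was at the start of the episode above 0.03 m).
It also fails if it takes over 58 s, if anything falls off the work surface, if the arm or the gripper's body presses on something with over 40 N, if the wrist force passes 120 N, or if a joint passes its speed limit or range.

ROBOT

A 6-joint arm with a two-finger parallel gripper is mounted at the origin on the work surface. World frame = base frame: x ahead of the robot, y to its left, z up, the work surface at z = 0. Lengths are in m, angles in rad, forces in N, time in s.
With the tool pointing down it reaches from about 0.2 to 0.875 m from the base axis. Payload 3.4 kg.
Tool frame: the origin (TCP) lies between the finger pads; the fingertips stand 25 mm ahead of it and the grasp point (between the pads) lies 6 mm ahead of it (r.nose_length is the z of the fingertips in the tool frame, in m); z points along the fingers, y is the line along which they close (so a half turn about z gives the same grasp; the last joint's range is limited). The gripper opens to 94 mm and grips with 3 to 60 N. Pads are 16 mm wide; open, the fingers measure 119 mm over their backs; the gripper's body (75 mm by 177 mm) begins 78 mm behind the grasp point.
Start: joints at [-1.28, 0.276, 1.505, -0, 1.361, -0.121], TCP at [0.23, -0.527, 0.23] pointing down, gripper open.
Joint ranges: [-2.89, 2.89], [-0.75, 2.08], [0.22, 2.7], [-1.18, 4.32], [0.11, 2.71], [-2.7, 2.7]. Speed limits (rad/s): [2.57, 2.57, 3.14, 3.14, 3.14, 3.14].

INTERFACE

Orientations are given as a unit quaternion [w, x, y, z].
In Python, from plant import r, gripper_to, inverse_kinematics, vision, models, telemetry gives the robot as it stands. Calls block until the motion is done:
- r.move_to(position, orientation): joint-space move of the TCP to a pose.
- r.move_l(position, rot=None, vel=0.15, guard=None): straight line of the TCP; rot=None keeps the orientation; vel is the mean speed in m/s. With guard (N) it stops when the force on the tool has changed by that much, and returns True; else False.
- r.movej(angles): joint-space move.
- gripper_to(opening, f_grip=None): finger opening in m; f_grip is the grip in N (None keeps the last); returns when the fingers have stopped.
- r.hold(seconds).
- inverse_kinematics(position, orientation): joint angles nearest the present ones, or None.
- vision.snapshot(name): name is "scene" or "top"; returns the picture (420x560x3 uint8, red, green, blue); there is no depth.
- vision.get_calibration(name): a dict with "fx", "fy", "cx", "cy" (pixels), "D" ([k1, k2, p1, p2, k3] as OpenCV has them; the pictures are not rectified), "position" and "orientation" of the camera in the world. Camera axes: x right, y down, z forward; pixel columns grow to the right and rows downward; lengths in m; the calibration is good to about 2 mm. A picture is of the moment at which its call begins. get_calibration takes no time and is no camera call.
A pose or a line that the arm cannot do raises r.PlanningError and nothing moves.
- r.sign_off(): hands the job in; it is judged then, once.
Trained networks look in the newest picture that a camera, given by its name, has taken for a name from the list of things; names that differ only in an ending like _2 or _b are one class to them, and where a whole thing is asked for, a point or a joint stands for the part that bears it (a point fixed in the world has none). Each returns a list of dicts, best first, with "score" (0 to 1); they miss things now and then, are a little off and sometimes report something else, mostly with a low value. They report only what shows in the picture. A call takes as long as a camera call.
- models.boxes_of(thing, camera): "at" ([x, y, z] in m, in world coordinates, good to about 4 mm: the middle of the surface that is visible of it).
- models.regions_of(thing, camera): "pixels" (420x560 bool, what is visible of it).
- models.mark_of(thing, camera): "at" ([x, y, z] in m, in world coordinates, good to about 4 mm: a listed point, or the origin of a listed thing).
Readings, each from a call of its own:
- telemetry.current_t(): time.
- telemetry.current_joints(): joint angles.
- telemetry.current_dq(): joint speeds.
- telemetry.current_joint_efforts(): joint torques, N m.
- telemetry.current_ee_pos(): TCP position.
- telemetry.current_tool_rot(): TCP orientation.
- telemetry.current_wrist_force(): force on the tool from outside, world axes, zero at the start.
- telemetry.current_torque(): the same for the moment, N m.
- telemetry.current_opening(): finger opening in m.
- telemetry.current_finger_force(): force on a finger pad.
Only numpy, scipy, OpenCV 4.12 (cv2) and the standard library are available. Lean on these libraries where they do the work, as an engineer would, in place of code of your own. Each camera call takes 0.05 s, during which the arm holds its last target. There are 200 camera calls.

## Working session

There is one attempt and no reset: what is moved stays moved. The work goes in short steps, each a Python script; the robot and the scene stay as the last script left them, time stands still between calls to the robot, and variables do not carry over. Pictures are saved under pics/ and viewed, at most 10 in all, crops included, and the job is handed in when it is done.

```bash
mkdir -p pics; ls; python3 - <<'E'
from plant import r, vision, models, telemetry
import cv2, numpy as np
for c in ("scene","top"):
    im=vision.snapshot(c); cv2.imwrite(f"pics/{c}0.png",im[:,:,::-1])
    k=vision.get_calibration(c); print(c,np.round(k["position"],3),np.round(k["orientation"],3),k["fx"])
    for t in ("dispenser","cover_hinge","cover_grip","lever_knob","lever_pivot","canopy_edge"):
        print(t,[(np.round(d["at"],3).tolist(),round(d["score"],2)) for d in models.mark_of(t,c)[:2]])
print(telemetry.current_t())
E
```

```text
pics
scene [ 0.599 -0.72   0.956] [-0.374  0.927 -0.011 -0.001] 522.927839622767
dispenser [([0.594, -0.071, -0.0], 0.57), ([0.466, 0.105, -0.004], 0.57)]
cover_hinge [([0.704, -0.052, 0.144], 0.88)]
cover_grip [([0.661, -0.065, 0.304], 0.68)]
lever_knob [([0.486, -0.045, 0.065], 0.69)]
lever_pivot [([0.463, 0.109, -0.002], 0.29)]
canopy_edge [([0.506, -0.084, 0.134], 0.67), ([0.593, -0.071, 0.001], 0.57)]
top [0.393 0.072 1.216] [ 0.064 -0.695  0.713 -0.064] 423.9270747741825
dispenser [([0.6, -0.07, -0.002], 0.79), ([0.661, -0.057, 0.301], 0.62)]
cover_hinge [([0.709, -0.051, 0.15], 0.85)]
cover_grip [([0.659, -0.058, 0.302], 0.76)]
lever_knob [([0.486, -0.045, 0.065], 0.53)]
lever_pivot [([0.519, -0.302, 0.0], 0.53)]
canopy_edge [([0.503, -0.085, 0.134], 0.95), ([0.467, 0.102, -0.001], 0.25)]
0.7
```

View pics/scene0.png

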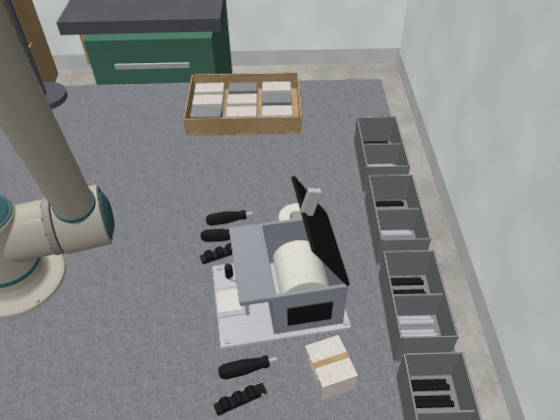

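View pics/top0.png

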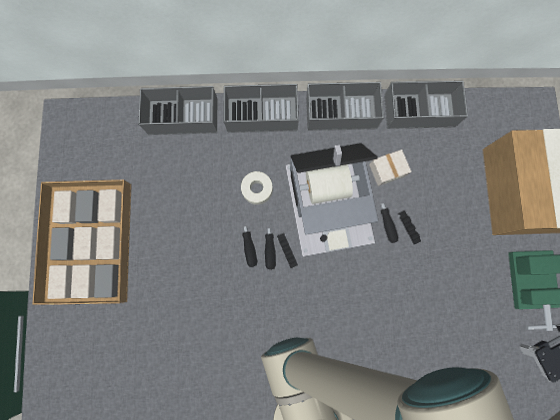

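The top view shows the dispenser yawed by about +9°, with the tab at (338,152) and the knob at (323,238). The cover is open and drivers and clamps lie on both sides. The marks agree with the given geometry, so I'll fit the pose and check IK along the whole path.

```bash
cat > h.py <<'E'
from plant import r, gripper_to, inverse_kinematics, vision, models, telemetry
import numpy as np
from scipy.spatial.transform import Rotation as R
from scipy.optimize import least_squares
P={"dispenser":[(0,0),(.5970,-.0705)],"cover_hinge":[(.11,0),(.7065,-.0515)],"canopy_edge":[(-.092,0),(.5045,-.0845)],"lever_knob":[(-.104,.042),(.486,-.045)]}
rot=lambda a:np.array([[np.cos(a),-np.sin(a)],[np.sin(a),np.cos(a)]])
s=least_squares(lambda p:np.ravel([rot(p[2])@a+p[:2]-b for a,b in P.values()]),[.6,-.07,.16])
O=np.array([*s.x[:2],0]); Y=s.x[2]; D=R.from_euler('z',Y).as_matrix()
W=lambda p:O+D@np.asarray(p,float)          # dispenser -> world
SGN=1
def pose(gp,el,ahead=.006,sgn=None):
    """TCP pose: point `ahead` of TCP at gp (dispenser frame), hand leaning back at elevation el from -x"""
    z=-np.array([-np.cos(el),0,np.sin(el)]); y=np.array([0,(sgn or SGN),0.]); x=np.cross(y,z)
    M=D@np.column_stack([x,y,z]); q=R.from_matrix(M).as_quat()
    return W(gp)-ahead*M[:,2], q[[3,0,1,2]]
def tab(q,extra=0.):  # grip point at cover angle q
    a=q+np.arctan2(.038,.158); ρ=np.hypot(.158,.038)
    e=q+np.pi/4
    return np.array([.11-ρ*np.cos(a),0,.147+ρ*np.sin(a)])+extra*np.array([-np.cos(e),0,np.sin(e)])
def knob(t):
    a=np.arctan2(.042,-.062)+t
    return np.array([-.042+.075*np.cos(a),.075*np.sin(a),.068])
E
python3 - <<'E'
from h import *
print(O,Y,s.fun.round(4),W(knob(0)),W(knob(1.2)))
g=D.T@(np.array([.660,-.0615,.303])-O); print("grip in disp",g,"q",np.arctan2(g[2]-.147,.11-g[0])-np.arctan2(.038,.158), tab(1.04))
for sg in (1,-1):
    print(sg)
    for q,ex in((1.04,.12),(1.04,0),(.7,0),(.35,0),(0,0),(0,.12)):
        print(q,np.round(inverse_kinematics(*pose(tab(q,ex),q+np.pi/4,sgn=sg)),2) if inverse_kinematics(*pose(tab(q,ex),q+np.pi/4,sgn=sg)) is not None else None)
    for el in (40,45,52,60):
        for t in (0,.6,1.2):
            j=inverse_kinematics(*pose(knob(t)+[.008,.0215,-.002],np.radians(el),.025,sg)); print(el,t,None if j is None else np.round(j,2))
E
```

```text
[ 0.59641605 -0.06975646  0.        ] 0.16257934708564634 [-0.0006  0.0007 -0.0015 -0.0005  0.0011 -0.0001  0.001  -0.0001] [ 0.48688624 -0.0450966   0.068     ] [ 0.50097904 -0.12861228  0.068     ]
grip in disp [ 0.06408189 -0.00214437  0.303     ] q 1.0485102749231525 [0.06278856 0.         0.30249624]
1
1.04 [-0.14  0.64  0.47 -0.1   2.28 -1.93]
1.04 [-0.15  0.54  0.92 -0.08  1.92 -1.9 ]
0.7 [-0.24  0.26  1.39  0.03  1.41 -1.98]
0.35 [-0.4   0.07  1.83  0.29  0.89 -2.27]
0 None
0 None
40 0 [-0.69  0.28  2.67  2.15  0.75  1.78]
40 0.6 [-0.86  0.29  2.63  1.93  0.77  1.84]
40 1.2 [-0.9   0.3   2.55  1.82  0.76  1.94]
45 0 [-0.61  0.19  2.57  1.97  0.56  2.08]
45 0.6 [-0.77  0.2   2.55  1.77  0.62  2.13]
45 1.2 [-0.83  0.23  2.47  1.66  0.64  2.21]
52 0 [-0.51  0.12  2.45  1.54  0.39  2.62]
52 0.6 [-0.66  0.13  2.44  1.41  0.48  2.62]
52 1.2 [-0.73  0.18  2.37  1.33  0.51  2.65]
60 0 None
60 0.6 None
60 1.2 None
-1
1.04 [-0.14  0.64  0.47 -0.1   2.28  1.21]
1.04 [-0.15  0.54  0.92 -0.08  1.92  1.24]
0.7 [-0.24  0.26  1.39  0.03  1.41  1.16]
0.35 [-0.4   0.07  1.83  0.29  0.89  0.87]
0 [-0.62  0.04  2.24  1.16  0.57 -0.14]
0 [-0.86 -0.2   2.18  0.87  0.91  0.08]
40 0 [-0.69  0.28  2.67  2.15  0.75 -1.36]
40 0.6 [-0.86  0.29  2.63  1.93  0.77 -1.3 ]
40 1.2 [-0.9   0.3   2.55  1.82  0.76 -1.2 ]
45 0 [-0.61  0.19  2.57  1.97  0.56 -1.07]
45 0.6 [-0.77  0.2   2.55  1.77  0.62 -1.01]
45 1.2 [-0.83  0.23  2.47  1.66  0.64 -0.94]
52 0 [-0.51  0.12  2.45  1.54  0.39 -0.52]
52 0.6 [-0.66  0.13  2.44  1.41  0.48 -0.53]
52 1.2 [-0.73  0.18  2.37  1.33  0.51 -0.49]
60 0 [-0.41  0.11  2.33  0.84  0.37  0.26]
60 0.6 [-0.55  0.11  2.32  0.86  0.44  0.11]
60 1.2 [-0.62  0.16  2.25  0.85  0.49  0.08]
```

```bash
sed -i 's/^SGN=1/SGN=-1/' h.py; cat >> h.py <<'E'
EL=lambda q:np.radians(65+30*q/1.04)
G=lambda q,ex=0.:pose(tab(q)+ex*np.array([-np.cos(EL(q)),0,np.sin(EL(q))]),EL(q))
E
python3 - <<'E'
from h import *
import cv2
for q in np.linspace(1.04,0,6):print(np.round(inverse_kinematics(*G(q)),2))
q0=telemetry.current_tool_rot()
r.move_to([.42,-.38,.42],q0)
gripper_to(.05)
r.move_to(*G(1.04,.10))
p,o=G(1.04)
print(r.move_l(p,vel=.08,guard=8),telemetry.current_ee_pos()-p,telemetry.current_t())
for c in("scene","top"):
    cv2.imwrite(f"pics/{c}1.png",vision.snapshot(c)[:,:,::-1])
    print([np.round(D.T@(np.array(d["at"])-O),3) for d in models.mark_of("cover_grip",c)[:1]])
im=np.hstack([cv2.imread("pics/scene1.png")[100:360,180:440],cv2.imread("pics/top1.png")[80:340,220:480]])
cv2.imwrite("pics/c1.png",cv2.resize(im,None,fx=1.5,fy=1.5))
E
```

```text
[-0.18  0.43  1.08 -0.03  1.71  1.23]
[-0.22  0.33  1.27  0.01  1.53  1.19]
[-0.26  0.23  1.46  0.05  1.34  1.14]
[-0.31  0.16  1.63  0.11  1.15  1.06]
[-0.37  0.11  1.8   0.2   0.96  0.95]
[-0.43  0.08  1.95  0.35  0.77  0.77]
False [ 3.09449848e-04 -5.69554022e-05  6.19029286e-04] 5.5917
[array([ 0.063, -0.004,  0.304])]
[array([ 0.061, -0.   ,  0.301])]
```

View pics/c1.png

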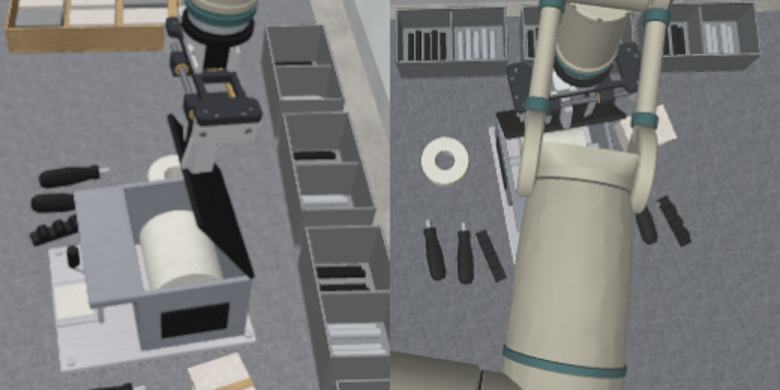

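The crop shows the fingers around the tab (about (200,145) in the left half) and the cover unmoved. Next I grip and lower.

```bash
python3 - <<'E'
from h import *
import cv2
gripper_to(.0,30)
print("open",telemetry.current_opening(),telemetry.current_finger_force(),telemetry.current_wrist_force())
for q in np.linspace(1.04,0,14)[1:]:
    p,o=G(q); 
    r.move_l(p,o,vel=.05)
    print(round(q,2),np.round(telemetry.current_wrist_force(),1),round(telemetry.current_opening(),4),end=" | ")
    if np.linalg.norm(telemetry.current_wrist_force())>40: break
p,o=G(0); print(r.move_l(p-[0,0,.004],vel=.02,guard=12),telemetry.current_ee_pos()-p,telemetry.current_wrist_force(),telemetry.current_t())
im=vision.snapshot("scene"); cv2.imwrite("pics/c2.png",cv2.resize(im[100:360,180:440,::-1],None,fx=2,fy=2))
print([np.round(D.T@(np.array(d["at"])-O),3) for d in models.mark_of("cover_grip","scene")[:1]],tab(0))
E
```

```text
open 0.01198109075061866 29.99385505914688 [ 0.2967349  -0.59407986  0.17411301]
0.96 [ 1.9  0.5 -0.9] 0.0122 | 0.88 [1.4 0.8 0.6] 0.0119 | 0.8 [0.2 1.3 1.2] 0.0117 | 0.72 [-1.4  1.3  1.4] 0.0121 | 0.64 [-2.8  1.2  3. ] 0.012 | 0.56 [-3.1  3.   3.7] 0.0122 | 0.48 [-2.7  3.9  2.7] 0.0118 | 0.4 [-3.3  4.4  2. ] 0.0117 | 0.32 [-2.5  5.4  0.9] 0.0119 | 0.24 [-2.9  6.1 -0.1] 0.0116 | 0.16 [-1.5  6.7  0.1] 0.0117 | 0.08 [-1.   5.9 -0.7] 0.012 | 0.0 [-1.1  5.6 -1.3] 0.0112 | True [-0.00094606  0.00075506 -0.0041846 ] [-1.93580209  1.14279337  3.65727894] 12.1333
[array([-0.048, -0.003,  0.186])] [-0.048  0.     0.185]
```

View pics/c2.png

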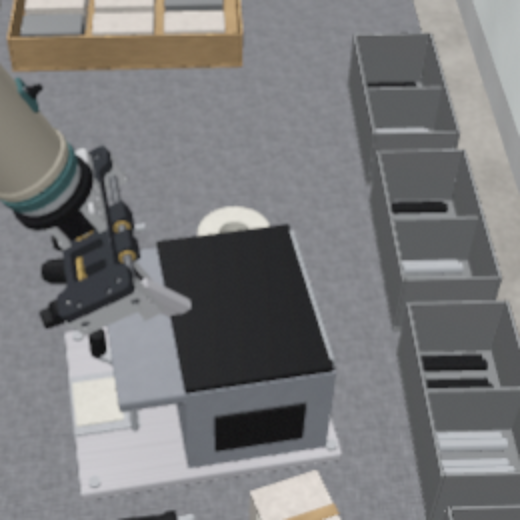

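The cover lies flat on the housing with the hand at its front tab. I'll release it, back off and go to the lever.

```bash
cat >> h.py <<'E'
E2=np.radians(52)
L=lambda t,dy=.0215,back=0.:pose(knob(t)+[.006,dy,-.001]+back*np.array([-np.cos(E2),0,np.sin(E2)]),E2,.025)
E
python3 - <<'E'
from h import *
import cv2
gripper_to(.045)
p,o=G(0); e=EL(0); b=D@np.array([-np.cos(e),0,np.sin(e)])
r.move_l(p+.12*b,vel=.15)
gripper_to(0,20)
vision.snapshot("top"); vision.snapshot("scene")
for c in("scene","top"):
  for t in("lever_knob","cover_grip"): print(c,t,[np.round(D.T@(np.array(d["at"])-O),3) for d in models.mark_of(t,c)[:1]])
r.move_to(*L(0,.045,.12))
p,o=L(0,.045); print(r.move_l(p,o,vel=.08,guard=6),np.round(telemetry.current_ee_pos()-p,4),telemetry.current_t(),telemetry.current_opening())
for c in("scene","top"): cv2.imwrite(f"pics/{c}3.png",vision.snapshot(c)[:,:,::-1])
im=np.hstack([cv2.imread("pics/scene3.png")[180:380,180:380],cv2.imread("pics/top3.png")[120:320,220:420]])
cv2.imwrite("pics/c3.png",cv2.resize(im,None,fx=2,fy=2))
E
```

```text
scene lever_knob [array([-0.105,  0.039,  0.068])]
scene cover_grip [array([-0.045, -0.001,  0.187])]
top lever_knob []
top cover_grip [array([-0.046,  0.001,  0.187])]
False [ 0.0001 -0.      0.    ] 17.375 0.0004433943378471279
```

View pics/c3.png

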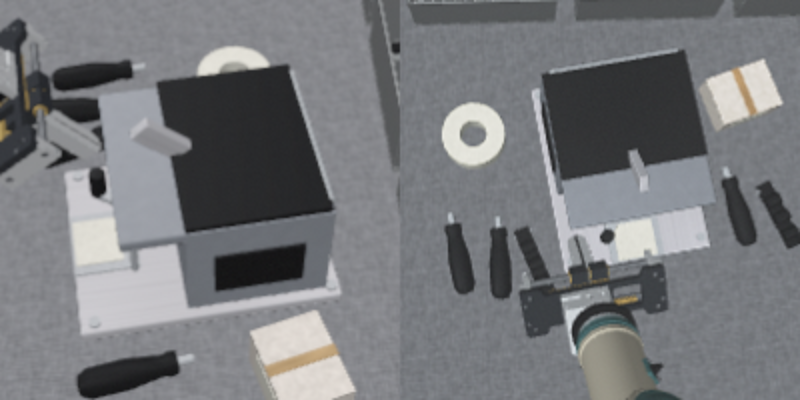

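The finger (580,250) sits just left of the knob (607,236), the cover is shut, and nothing else has moved. Next is the lever swing.

```bash
python3 - <<'E'
from h import *
import cv2
f0=telemetry.current_wrist_force()
for t in np.linspace(0,1.2,9):
    p,o=L(t); r.move_l(p,vel=.07)
    f=D.T@(telemetry.current_wrist_force()-f0); print(round(t,2),np.round(f,1),end=" | ")
    if np.linalg.norm(f)>25: break
hit=r.move_l(L(1.2,.0215-.008)[0],vel=.02,guard=10)
r.hold(.3)
print(hit,np.round(D.T@(telemetry.current_ee_pos()-L(1.2)[0]),4),np.round(D.T@(telemetry.current_wrist_force()-f0),1),telemetry.current_t())
for c in("scene","top"):
    cv2.imwrite(f"pics/{c}4.png",vision.snapshot(c)[:,:,::-1])
    print([np.round(D.T@(np.array(d["at"])-O),3) for d in models.mark_of("lever_knob",c)[:1]],knob(1.2))
im=np.hstack([cv2.imread("pics/scene4.png")[180:380,180:380],cv2.imread("pics/top4.png")[120:320,220:420]])
cv2.imwrite("pics/c4.png",cv2.resize(im,None,fx=2,fy=2))
E
```

```text
0.0 [0.8 2.  0.2] | 0.15 [-3.   3.4  1.5] | 0.3 [-3.3  4.1 -0. ] | 0.45 [-2.5  4.1 -0.9] | 0.6 [-1.5  3.2 -2.2] | 0.75 [-0.7  3.9 -2.3] | 0.9 [-1.1  3.2 -2.5] | 1.05 [-0.6  4.  -2.4] | 1.2 [-0.6  5.2 -1.8] | True [-0.0011  0.0039 -0.001 ] [-3.2  3.7  2.5] 21.075
[array([-0.107, -0.04 ,  0.067])] [-0.10370514 -0.04263187  0.068     ]
[array([-0.104, -0.036,  0.067])] [-0.10370514 -0.04263187  0.068     ]
```

View pics/c4.png

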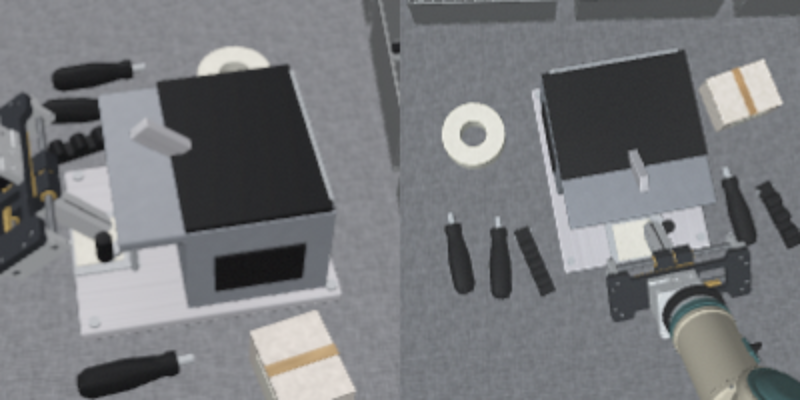

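The knob is near its stop (around y = -38 mm, nominal -42), but the guarded move may have ended short. I'll press in small steps until the force shows the stop is reached.

```bash
python3 - <<'E'
from h import *
for d in np.arange(-.002,.0105,.0015):
    r.move_l(L(1.2,.0215-d)[0],vel=.015); r.hold(.15)
    f=D.T@telemetry.current_wrist_force()
    print(round(d,4),np.round(f,1),np.round(D.T@(telemetry.current_ee_pos()-L(1.2)[0]),4)[1])
    if f[1]>16: break
r.hold(.3)
vision.snapshot("scene");vision.snapshot("top")
print([np.round(D.T@(np.array(d["at"])-O),3) for c in("scene","top") for d in models.mark_of("lever_knob",c)[:1]],telemetry.current_t())
E
```

```text
-0.002 [-1.1  5.2 -1. ] 0.0031
-0.0005 [ 0.4  6.4 -3.1] 0.0024
0.001 [ 3.9  6.3 -4.1] 0.0015
0.0025 [ 3.   8.3 -2.9] 0.0009
0.004 [ 4.3 10.7 -2.7] 0.0007
0.0055 [ 3.  12.5 -2.4] 0.0006
0.007 [ 4.5 14.8 -1.8] 0.0004
0.0085 [ 4.2 17.3 -0.2] 0.0003
[array([-0.103, -0.043,  0.064]), array([-0.105, -0.039,  0.07 ])] 25.0667
```

The force rises to 17 N while the position stays put, so the lever is at its stop. I'll swing back, then clear the lever.

```bash
python3 - <<'E'
from h import *
import cv2
for t in np.linspace(1.2,0,7): r.move_l(L(t)[0],vel=.08)
r.move_l(L(0,.045)[0],vel=.08)
r.move_l(L(0,.045,.15)[0],vel=.15)
r.hold(.5)
cv2.imwrite("pics/top5.png",cv2.resize(vision.snapshot("top")[120:320,220:420,::-1],None,fx=2.5,fy=2.5)); vision.snapshot("scene")
print([np.round(D.T@(np.array(d["at"])-O),3) for c in("scene","top") for t in("lever_knob","cover_grip") for d in models.mark_of(t,c)[:1]],telemetry.current_wrist_force(),telemetry.current_t())
E
```

```text
[array([-0.105,  0.04 ,  0.069]), array([-0.044, -0.002,  0.188]), array([-0.103,  0.047,  0.068]), array([-0.045,  0.002,  0.185])] [-0.01580924 -0.04683319 -0.14444764] 29.825
```

View pics/top5.png

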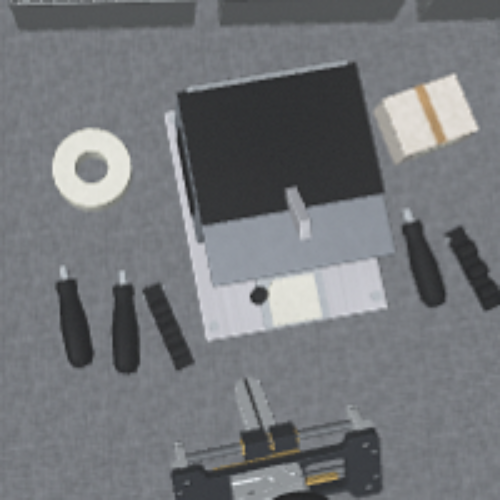

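The knob is back at rest at (258,295), the cover is shut, the bystanders are where they were, and the hand is clear.

```bash
python3 -c "
from plant import r
print(r.sign_off())"
```

```text
the job is handed in; nothing more can be done
None
```

I lowered the cover gently until it was shut, swung the lever to its stop and back to rest, left the other things in place, and handed the job in at about 30 s; no verdict was returned.

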